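# Mix the sample and hold it up to the sensor

## Task

Mix the white bottle with the blue stopper by lifting it and tipping it over until the stopper points well downward, then set it gently back upright in the middle of the round plate of the sample lift, and let go of it. Then swing the lift's red-handled cam lever until it stands straight up, where the plate is at its highest, and keep holding it there: the lever springs back when released, so finish while still holding it. Do not disturb the other things on the bench.

Things in the scene. Friction and masses are not known exactly. Their poses are not given: they have to be found in the camera images.
- bottle: closed white sample bottle with blue stopper, loose, 0.14 to 0.28 kg. Round body 48 mm in diameter up to 72 mm height, then a shoulder narrowing to a 22 mm neck at 88 mm, stopper 28 mm in diameter from 96 to 110 mm. Origin: centre of its underside; z axis points to the stopper
- amber: bystander: brown glass bottle with black cap, same shape and size as the white bottle; origin at the centre of its underside. It may stand on either side of the white bottle, at least 120 mm away sideways
- dish: bystander: white ceramic bowl, 84 mm across, 45 mm high, origin at the centre of its underside
- tray: bystander: shallow open steel tray, 80 x 120 x 30 mm, origin at the centre of its underside
- lift: the sample lift, fixed to the bench: a blue base 150 mm (its x) by 235 mm, 8 mm thick, with the lift plate in the middle, a sensor post 44 x 36 mm and 198 mm high centred at y = +115 mm and the cam lever on its -y side. Origin: on the bench right below the centre of the lift plate; x points away from the robot when yaw is 0
- plate_top (a point): centre of the upper face of the round lift plate, an aluminium disc 76 mm in diameter with a white ring (57 to 67 mm in diameter) around a black mat; its flat top is 78 mm above the bench when down. Moves up and down with the plate
- plate (a joint): height of the lift plate above its lowest position, m: 0 down; driven by the cam lever alone: 0.016 at the highest point, less on both sides of it
- lever (a joint): angle of the cam lever, rad: 0 at rest, pointing to the lift's -x side and slightly upward (15 degrees above level); 1.3 = straight up, where the plate is highest; stop at 2.0 (leaning over to +x, plate lower again). Turns about an axis along the lift's y. A spring always pulls it back to 0 with about 1.5 N at the handle at rest and 3.5 N when straight up (the bottle's weight adds under 1 N)
- lever_grip (a point): middle of the lever's red handle, a horizontal round bar 16 mm in diameter and 72 mm long, parallel to the lift's y axis, on the end of the lever arm (12 mm thick, 36 mm to the +y side of this point). It can be pinched from above; it moves on a circle of 100 mm radius about the lever's axis, 63 mm above the bench at rest and 136 mm when straight up
- lever_hub (a point): point on the lever's turning axis, 36 mm above the bench, at the foot of the lever arm; the handle's middle lies 36 mm farther to the lift's -y side
Not all that is in view belongs to the job. What is shaped like the bottle but yellow is not meant.

How it is judged (in metres and radians):
On the way, in this order (a step that is already met when the one before it is completed fails the run):
1. the white bottle is held off the bench and tipped over until its stopper points at least 20 degrees below level (angle between bottle's own z axis and vertical above 1.92 rad and height (world z) of bottle above 0.12 m and contact force between the fingers and bottle above 1 N), for 0.2 s.
2. the bottle stands upright on the lift plate, within 15 mm of its centre, released, with the lever still down (angle between bottle's own z axis and vertical below 0.08 rad and distance between bottle and plate_top below 0.015 m and contact force between bottle and plate above 0.5 N and contact force between each of the arm, the fingers and bottle below 0.1 N and value of joint lever below 0.3 rad), for 0.2 s.
At the end, for the whole second after the job is handed in: The fingers hold the lever still within 0.15 rad of straight up (plate at its highest, within 1 mm), the white bottle stands upright (within 0.08 rad) and untouched on the plate within 15 mm of its centre, and the amber bottle, dish and tray are within 30 mm of where they began (value of joint lever between 1.15 and 1.45 rad and value of joint plate above 0.015 m and velocity of joint lever between -0.1 and 0.1 rad/s and contact force between the fingers and lever above 0.5 N and angle between bottle's own z axis and vertical below 0.08 rad and distance between bottle and plate_top below 0.015 m and linear speed of bottle below 0.03 m/s and contact force between each of the fingers, the arm and bottle below 0.1 N and contact force between each of the fingers, the arm and plate below 0.1 N and distance of each of amber, dish, tray from where it was at the start of the episode below 0.03 m); the arm keeps its last pose, push and grip.
It fails at once if the amber bottle, dish or tray is pushed more than 30 mm away or the amber bottle is tipped over (distance of any of amber, dish, tray from where it was at the start of the episode above 0.03 m or angle between amber's own z axis and vertical above 0.5 rad).
It fails at once if the bottle is slammed onto the plate (over 60 N) (contact force between bottle and plate above 60 N).
It also fails if it takes over 72 s, if anything falls off the work surface, if the arm or the gripper's body presses on something with over 40 N, if the wrist force passes 120 N, or if a joint passes its speed limit or range.

## Robot

A 7-joint arm with a two-finger parallel gripper is mounted at the origin on the work surface. World frame = base frame: x ahead of the robot, y to its left, z up, the work surface at z = 0. Lengths are in mm, angles in degrees, forces in N, time in s.
With the tool pointing down it reaches from about 400 to 850 mm from the base axis. Payload 10.4 kg.
Tool frame: the origin (TCP) lies at the very end of the fingers, on their centre line; the grasp point (between the pads) lies 19 mm behind it; z points along the fingers, y is the line along which they close (so a half turn about z gives the same grasp; the last joint's range is limited). The gripper opens to 87 mm and grips with 3 to 60 N. Pads are 19 mm wide; open, the fingers measure 117 mm over their backs; the gripper's body (75 mm by 190 mm) begins 51 mm behind the grasp point.
Start: joints at [-71.826, 19.034, -3.707, 83.658, 1.238, 77.344, -5.071], TCP at [208.299, 589.291, 222.576] pointing down, gripper open.
Joint ranges: [-148.97, 148.97], [-28.65, 121.19], [-84.17, 76.75], [9.2, 138.47], [-72.65, 252.65], [3.7, 117.97], [-149.18, 149.18]. Speed limits (degrees/s): [127.2, 127.2, 159.86, 159.86, 180, 180, 180].

## Interface

Orientations are given as [roll, pitch, yaw] about the fixed x, y, z axes, in that order (R = Rz(yaw) Ry(pitch) Rx(roll)).
In Python, from bench import env gives the robot as it stands.
- The arm moves only by the tool arm_command, never from a script. Its argument "commands" is a list of rows, each a list of 4 numbers: the shift along the world's x, y, z as a fraction of full scale, then the turn about the world's z as a fraction of full scale. A call has 1 to 12 rows; each row is the pose to reach, as a shift and turn from the pose commanded when the call began; what a row does not reach only later rows make up. Full scale, the value 1, is 750 mm for a shift and 90 degrees for a turn. A row lasts 1/8 s, in which the tool goes at most 62.5 mm and 10.7 degrees, less where a joint would pass 70% of its speed; a pose out of reach is approached as far as the arm can. A call with a number of a shift or a turn outside -1 to 1 is refused whole. A call with a gripper value outside its range is refused whole. "hand" is the closure, from -1 (fully open) to 1 (shut), set as the call begins (left out, the last holds). The fingers move at their own pace and stop on an object; "newtons" is the grip in N (left out, the last holds). Time passes only in rows, so rows that repeat a pose let the fingers close. It gives the time, the measured TCP pose, the force, the opening and the grip force at its end, in the units of the state.
- env.sense(): the state, without advancing time (a new reading comes with each control period).
- env.snapshot(name): name is "scene" or "top" or "wrist"; returns a dict with "frame" (480x640x3 uint8, red, green, blue), "fx", "fy", "cx", "cy" (pixels), "dist_coeffs" ([k1, k2, p1, p2, k3] as OpenCV has them; the pictures are not rectified), "origin" and "rotation" of the camera in the world. Camera axes: x right, y up, looking along -z (the intrinsics and any distortion apply to the point x, -y, -z); pixel columns grow to the right and rows downward; lengths in mm; the calibration is good to about 2 mm. A picture is of the moment at which its call begins. There is no depth.
- env.close_job(): hands the job in; it is judged then, once.
The state is a dict: "t": time; "joint_pos": joint angles; "qvel": joint speeds; "tau": joint torques, N m; "ee_pos": TCP position; "ee_rot": TCP orientation; "contact_force": force on the tool from outside, world axes, zero at the start; "wrist_torque": the same for the moment, N m; "grip_width": finger opening in mm; "grip_force": force on a finger pad.
Only numpy, scipy, OpenCV 4.12 (cv2) and the standard library are available. Lean on these libraries where they do the work, as an engineer would, in place of code of your own. Each camera call takes 0.05 s, during which the arm holds its last target. There are 200 camera calls.

## Working session

There is one attempt and no reset: what is moved stays moved. The work goes in short steps, Python scripts to look and compute and a tool call to move; the robot and the scene stay as the last step left them, time stands still between calls to the robot, and variables do not carry over. Pictures are saved under pics/ and viewed, at most 10 in all, crops included, and the job is handed in when it is done.

Besides the shell and the picture viewer there is one more tool, called after "Request:" as name([rows], argument=value, ...), one row to a line, values as JSON. arm_command: Moves the arm, as the interface text tells. Its arguments: {"type":"object","properties":{"commands":{"type":"array","items":{"type":"array","items":{"type":"number"}}},"hand":{"type":"number"},"newtons":{"type":"number"}},"required":["commands"]}

```bash
ls -la; mkdir -p pics; python3 - <<'E'
from bench import env
import cv2,numpy as np
print(env.sense())
print([a for a in dir(env) if a[0]!='_'])
ims=[]
for n in("scene","top","wrist"):
    s=env.snapshot(n); np.save(f"pics/{n}0.npy",s,allow_pickle=True)
    cv2.imwrite(f"pics/{n}0.png",s["frame"][...,::-1])
    print(n,{k:np.round(v,4).tolist() for k,v in s.items() if k!="frame"})
E
```

```text
total 12
drwxr-xr-x  3 agent agent 4096 Nov 29 18:49 .
drwxr-xr-x 23 root  root  4096 Nov 29 18:49 ..
drwxr-xr-x  2 agent agent 4096 Nov 29 18:49 pics
{'t': 0.0, 'joint_pos': array([-71.82594765,  19.07294192,  -3.70782721,  83.70562098,
         1.23801525,  77.34166429,  -5.07048366]), 'qvel': array([-0.02941911,  0.02360587, -0.04175597,  0.18594307,  0.08964322,
        0.09571727, -0.00559719]), 'tau': array([ 3.66361364e-04, -6.23249531e+01,  2.47647031e-02, -3.89892054e+01,
       -6.13591075e-02,  3.96296207e-02,  1.65703541e-04]), 'ee_pos': array([208.18374428, 588.90958178, 221.7466231 ]), 'ee_rot': array([-1.79919734e+02,  3.78984883e-03,  1.60533299e+02]), 'contact_force': array([ 0.89541248,  0.28995246, -0.04554977]), 'wrist_torque': array([ 0.04375363, -0.00019941,  0.02186417]), 'grip_force': 0.0, 'grip_width': 87.10138618644231}
['IKError', 'close_job', 'sense', 'snapshot']
scene {'fx': 621.4256, 'fy': 621.4256, 'cx': 328.4488, 'cy': 241.1175, 'dist_coeffs': [-0.1197, 0.0, 0.0, 0.0, 0.0], 'origin': [1330.5702, 884.1967, 811.9919], 'rotation': [57.029, 0.2079, 139.8087]}
top {'fx': 573.546, 'fy': 573.546, 'cx': 318.1361, 'cy': 231.8853, 'dist_coeffs': [-0.0229, 0.0, 0.0, 0.0, 0.0], 'origin': [457.8108, 38.2236, 1307.4906], 'rotation': [6.9852, -1.1422, -89.1732]}
wrist {'fx': 403.3463, 'fy': 403.3463, 'cx': 318.6805, 'cy': 232.7043, 'dist_coeffs': [0.026, 0.0, 0.0, 0.0, 0.0], 'origin': [133.3849, 616.4476, 384.7133], 'rotation': [-16.9369, 0.0406, 70.484]}
```

View pics/scene0.png

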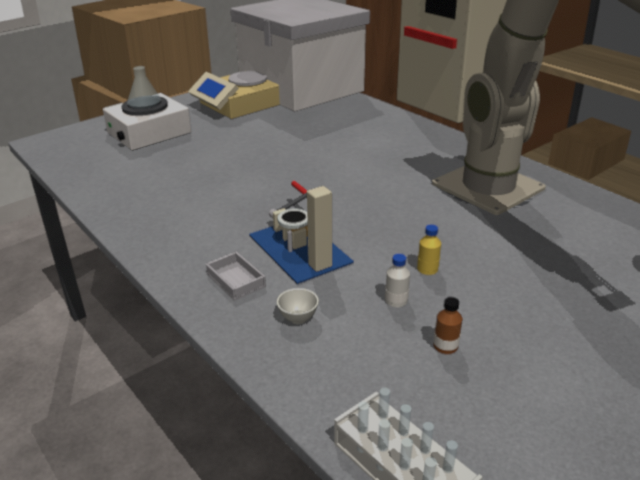

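View pics/top0.png

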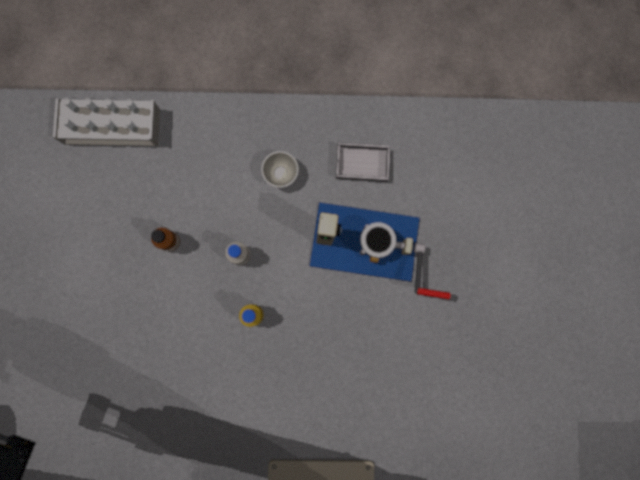

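Scene picture: there are three bottles. The white one with the blue stopper is at about (398,282), the yellow one with a blue stopper at (429,252), and the amber one at (448,328). The dish is at (297,307), the tray at (236,275) and the lift at (305,235) with its red handle at (298,187).

Top picture: image up is world +x and image right is world −y. The white bottle's stopper is at (236,252), yellow's at (250,316), amber at (163,238), plate (378,240), red handle (434,294), dish (280,169) and tray (363,161).

Candidates for the target: blue stopper at top (236,252) on a white body, and blue stopper at top (250,316) on a yellow body. Amber (163,238) has a black cap and is out. By the description I choose (236,252), and I'll check it in one crop.

```bash
cat > h.py <<'E'
from bench import env
import cv2,numpy as np
from scipy.spatial.transform import Rotation as R
def load(n): return np.load(f"pics/{n}.npy",allow_pickle=True).item()
def ray(s,uv):
    K=np.array([[s["fx"],0,s["cx"]],[0,s["fy"],s["cy"]],[0,0,1]])
    p=cv2.undistortPoints(np.array([[uv]],float),K,np.array(s["dist_coeffs"]))[0,0]
    return np.array(s["origin"]),R.from_euler("xyz",s["rotation"],degrees=True).apply([p[0],-p[1],-1])
def onz(s,uv,z):
    o,d=ray(s,uv); return o+d*(z-o[2])/d[2]
def cross(a,b):  # midpoint of two rays
    (o,d),(p,e)=a,b; t=np.linalg.lstsq(np.c_[d,-e],p-o,rcond=None)[0]
    x,y=o+d*t[0],p+e*t[1]; return (x+y)/2,np.linalg.norm(x-y)
def blobs(s,lo,hi,amin=15,roi=None):
    h=cv2.cvtColor(s["frame"],cv2.COLOR_RGB2HSV); m=cv2.inRange(h,np.array(lo),np.array(hi))
    if roi: k=np.zeros_like(m);k[roi[1]:roi[3],roi[0]:roi[2]]=1;m=m*k
    n,l,st,c=cv2.connectedComponentsWithStats(m)
    return [(c[i].round(1),st[i].tolist()) for i in range(1,n) if st[i][4]>=amin],l
E
python3 - <<'E'
from h import *
T,S=load("top0"),load("scene0")
for s,n in((T,"top"),(S,"scene")):
    print(n,"blue",blobs(s,(108,150,100),(125,255,255))[0])
    print(n,"red",blobs(s,(0,190,110),(6,255,255),10)[0], blobs(s,(174,190,110),(180,255,255),10)[0])
    print(n,"base",blobs(s,(100,130,50),(120,255,140),300)[0])
for nm,b in(("mat",blobs(T,(0,0,0),(180,255,50),40,(350,215,405,265))),("post",blobs(T,(10,20,130),(35,120,255),40,(310,200,350,260)))): print(nm,b[0])
for nm,uv,z in(("stop",(236,252),110),("yel",(250,316),110),("amb",(158,237),110),("plate",(378,240),78),("dish",(280,169),40),("tray",(363,161),15),("h1",(419,292),63),("h2",(450,296),63),("rack",(107,121),40)): print(nm,onz(T,uv,z).round(0))
a=cv2.resize(T["frame"][205:345,140:280],(560,560),interpolation=cv2.INTER_CUBIC)
cv2.imwrite("pics/crop1.png",a[...,::-1])
E
```

```text
top blue [(array([375.4, 217.8]), [319, 204, 99, 35, 784]), (array([346.8, 261.2]), [311, 243, 87, 34, 1062]), (array([234.1, 250.7]), [229, 246, 11, 11, 98]), (array([407.6, 269.8]), [402, 259, 10, 21, 89]), (array([248.3, 315.7]), [243, 311, 12, 11, 95])]
top red [(array([433.4, 293.1]), [419, 289, 30, 9, 142])] []
top base [(array([364.5, 244. ]), [311, 203, 108, 78, 4143])]
scene blue [(array([210.5,  87.8]), [199, 79, 25, 18, 243]), (array([431.6, 228.3]), [426, 225, 11, 8, 65]), (array([282.8, 255.7]), [251, 228, 68, 54, 1007]), (array([338.8, 258.3]), [328, 246, 24, 24, 232]), (array([399. , 258.2]), [393, 254, 13, 10, 85])]
scene red [(array([436.5,  35. ]), [432, 34, 10, 3, 10]), (array([298.5, 187.1]), [293, 182, 12, 11, 42])] []
scene base [(array([294. , 255.4]), [250, 227, 103, 56, 1813])]
mat [(array([378.1, 239.2]), [367, 228, 23, 24, 429])]
post [(array([327.5, 223.9]), [319, 214, 18, 21, 325])]
stop [560. 188. 110.]
yel [428. 155. 110.]
amb [588. 352. 110.]
plate [ 593. -114.   78.]
dish [755. 103.  40.]
tray [783. -87.  15.]
h1 [ 483. -205.   63.]
h2 [ 475. -273.   63.]
rack [859. 499.  40.]
```

View pics/crop1.png

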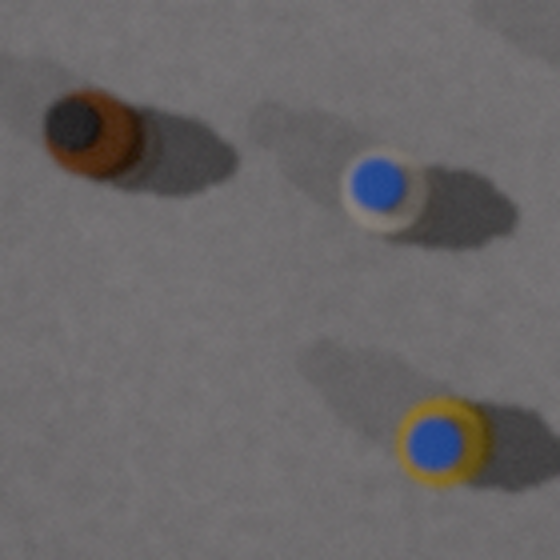

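The crop confirms it: the white body with the blue stopper is at crop (380,185), which is top pixel (235,251). Yellow is at crop (437,443) and amber at (92,133).

```bash
python3 - <<'E'
from h import *
T,S=load("top0"),load("scene0")
print("stopper top-plane",onz(T,(234.1,250.7),108).round(1),"tri",cross(ray(T,(234.1,250.7)),ray(S,(399,258.2))))
p=onz(T,(378.1,239.2),78);g=onz(T,(433.4,293.1),65)
print("plate",p.round(1),"grip",g.round(1),"tri",cross(ray(T,(433.4,293.1)),ray(S,(298.5,187.1))))
# ring in the top view
b,l=blobs(T,(0,0,150),(180,60,255),40,(350,215,405,265));print(b)
for z,r in((12,(390,200,420,285)),):pass
# base yaw via minAreaRect corners at z=8
b,l=blobs(T,(100,130,50),(120,255,255),300);m=(l>0).astype(np.uint8)
pts=np.argwhere(m)[:,::-1];pts=pts[(pts[:,0]>300)]
W=np.array([onz(T,q,8)[:2] for q in pts],np.float32)
r=cv2.minAreaRect(W);print("base",r,np.round(cv2.boxPoints(r)))
m=blobs(T,(0,150,90),(8,255,255),10)[1]>0;W=np.array([onz(T,q[::-1],70)[:2] for q in np.argwhere(m)],np.float32);print("handle",cv2.minAreaRect(W))
print("post top",onz(T,(327.5,223.9),198).round(0))
print(env.sense()["ee_pos"],env.sense()["t"])
E
```

```text
stopper top-plane [562.5 191.8 108. ] tri (array([563.02908771, 191.65191136, 106.16875314]), np.float64(1.1445591535517978))
plate [ 595.1 -114.    78. ] grip [ 481.1 -235.9   65. ] tri (array([ 482.99981997, -237.68773749,   65.39839713]), np.float64(5.268191201987657))
[]
base ((597.4481201171875, -91.87179565429688), (230.9803924560547, 145.18865966796875), 82.2783432006836) [[ 510. -197.]
 [ 654. -216.]
 [ 685.   13.]
 [ 541.   32.]]
handle ((480.8910217285156, -234.3838348388672), (70.01005554199219, 13.439308166503906), 81.87757110595703)
post top [610.   0. 198.]
[208.21095897 588.98964124 221.94765413] 0.15
```

Request:
arm_command([
  [0.473,-0.53,0.05,0.217],
  [0.473,-0.53,0.05,0.217],
  [0.473,-0.53,0.05,0.217],
  [0.473,-0.53,0.05,0.217],
  [0.473,-0.53,0.05,0.217],
  [0.473,-0.53,0.05,0.217],
  [0.473,-0.53,0.05,0.217],
  [0.473,-0.53,0.05,0.217],
  [0.473,-0.53,0.05,0.217],
  [0.473,-0.53,0.05,0.217],
  [0.473,-0.53,0.05,0.217],
  [0.473,-0.53,0.05,0.217],
], hand=-1)

```text
t: 1.65
ee_pos: [562.2, 193.3, 259.9]
ee_rot: [180.0, -0.0, -179.8]
contact_force: [0.8, 0.4, -0.0]
grip_width: 87.3
grip_force: 0.0
```

Request:
arm_command([
  [0,-0.001,-0.06,0],
  [0,-0.002,-0.12,0],
  [0,-0.002,-0.18,0],
  [0,-0.002,-0.22,0],
  [0,-0.002,-0.232,0],
  [0,-0.002,-0.232,0],
])

```text
t: 2.4
ee_pos: [563.0, 190.9, 86.5]
ee_rot: [180.0, 0.0, -179.9]
contact_force: [-0.1, 0.0, 0.1]
grip_width: 86.8
grip_force: 0.0
```

Request:
arm_command([
  [0,0,0,0],
  [0,0,0,0],
  [0,0,0,0],
  [0,0,0,0],
  [0,0,0,0],
  [0,0,0,0],
  [0,0,0,0],
  [0,0,0,0],
], hand=1, newtons=15)

```text
t: 3.4
ee_pos: [563.0, 190.4, 86.1]
ee_rot: [180.0, -0.0, -179.9]
contact_force: [0.0, 0.8, -0.0]
grip_width: 27.3
grip_force: 15.0
```

Request:
arm_command([
  [0,0,0.04,0],
  [0,0,0.1,0],
  [0,0,0.18,0],
  [0,-0.02,0.26,0],
  [0,-0.08,0.32,0],
  [0.01,-0.16,0.325,0],
  [0.02,-0.24,0.325,0],
  [0.03,-0.32,0.325,0],
  [0.04,-0.4,0.325,0],
  [0.05,-0.48,0.325,0],
  [0.06,-0.56,0.325,0],
  [0.07,-0.64,0.325,0],
])

```text
t: 4.9
ee_pos: [615.6, -291.3, 329.5]
ee_rot: [180.0, -0.0, -179.9]
contact_force: [1.0, 0.6, -0.9]
grip_width: 27.8
grip_force: 15.0
```

Request:
arm_command([
  [0.006,-0.06,0,0],
  [0.006,-0.11,0,0],
  [0.006,-0.14,0,0],
  [0.006,-0.147,-0.04,0],
  [0.006,-0.147,-0.1,0],
  [0.006,-0.147,-0.16,0],
  [0.006,-0.147,-0.22,0],
  [0.006,-0.147,-0.28,0],
  [0.006,-0.147,-0.31,0],
  [0.006,-0.147,-0.31,0],
])

```text
t: 6.15
ee_pos: [618.9, -399.0, 94.7]
ee_rot: [179.9, -0.2, -179.9]
contact_force: [-0.1, 0.8, -0.9]
grip_width: 27.3
grip_force: 15.0
```

Request:
arm_command([
  [0,0,-0.015,0],
  [0,0,-0.016,0],
  [-0.025,0,-0.014,0],
  [-0.05,0,-0.017,0],
  [-0.074,0,-0.022,0],
  [-0.098,0,-0.031,0],
  [-0.119,0,-0.044,0],
  [-0.137,0,-0.061,0],
  [-0.152,0,-0.081,0],
  [-0.164,0,-0.103,0],
  [-0.172,0,-0.122,0],
  [-0.172,0,-0.122,0],
], newtons=6)

```text
t: 7.65
ee_pos: [490.1, -399.8, 4.6]
ee_rot: [179.9, -0.1, -180.0]
contact_force: [-1.3, 1.4, 0.7]
grip_width: 27.9
grip_force: 6.0
```

```bash
python3 - <<'E'
from h import *
a=[]
for n in("scene","top"):
    s=env.snapshot(n); np.save(f"pics/{n}1.npy",s,allow_pickle=True); a.append(s["frame"])
im=np.hstack([cv2.resize(a[0][120:320,180:420],(400,333)),cv2.resize(a[1][200:400,360:600],(400,333))])
cv2.imwrite("pics/v1.png",im[...,::-1]); print(env.sense()["ee_pos"],env.sense()["contact_force"])
E
```

```text
[ 491.13569541 -400.03130253    5.93757558] [-1.52271569  0.91349798  1.87089211]
```

View pics/v1.png

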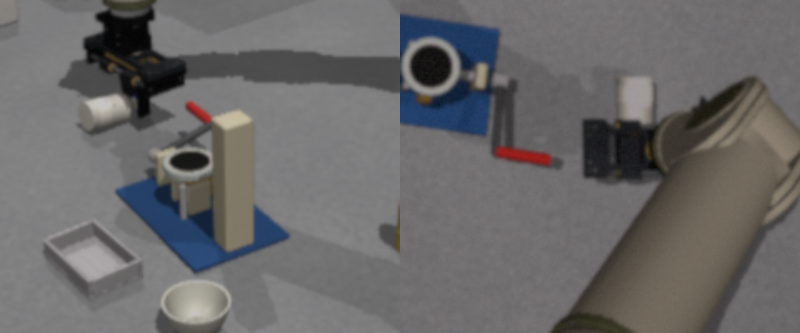

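The bottle lies on its side, body at crop (635,100) in the top half, base pointing to +x and stopper in the fingers. Nothing else has moved. Next I let go, slide along it to the base end and re-grip there.

Request:
arm_command([
  [0,0,0,0],
  [0,0,0,0],
  [0,0,0,0],
  [0,0,0,0],
  [0,0,0,0],
  [0.03,0,0,0],
  [0.06,0,0,0],
  [0.09,0,0,0],
  [0.115,0,0,0],
  [0.124,0,0,0],
  [0.124,0,0,0],
], hand=-1)

```text
t: 9.12
ee_pos: [583.8, -399.9, 5.6]
ee_rot: [180.0, -0.0, -179.9]
contact_force: [-0.4, 0.3, -0.7]
grip_width: 86.9
grip_force: 0.0
```

Request:
arm_command([
  [0,0,0,0],
  [0,0,0,0],
  [0,0,0,0],
  [0,0,0,0],
  [0,0,0,0],
  [0,0,0,0],
  [0,0,0,0],
], hand=1, newtons=6)

```text
t: 10.0
ee_pos: [584.1, -400.1, 5.9]
ee_rot: [-180.0, 0.0, -179.9]
contact_force: [-0.2, -0.1, 0.8]
grip_width: 47.7
grip_force: 6.0
```

Request:
arm_command([
  [0,0,0.02,0],
  [0,0,0.05,0],
  [0,0,0.1,0],
  [0,0,0.15,0],
  [0,0,0.2,0],
  [0,0,0.25,0],
  [0,0,0.25,0],
])

```text
t: 10.88
ee_pos: [585.2, -401.3, 198.9]
ee_rot: [-179.8, 0.4, -180.0]
contact_force: [1.5, -0.4, -2.0]
grip_width: 47.1
grip_force: 6.0
```

```bash
python3 - <<'E'
from h import *
a=[]
for n in("scene","wrist"):
    s=env.snapshot(n); np.save(f"pics/{n}2.npy",s,allow_pickle=True); a.append(s["frame"])
im=np.hstack([cv2.resize(a[0][40:240,140:380],(400,333)),cv2.resize(a[1],(400,333))])
cv2.imwrite("pics/v2.png",im[...,::-1]); print(env.sense()["ee_pos"],env.sense()["contact_force"])
E
```

```text
[ 584.06285086 -399.93766732  194.26069942] [ 0.74546706  0.56220626 -2.93480553]
```

View pics/v2.png

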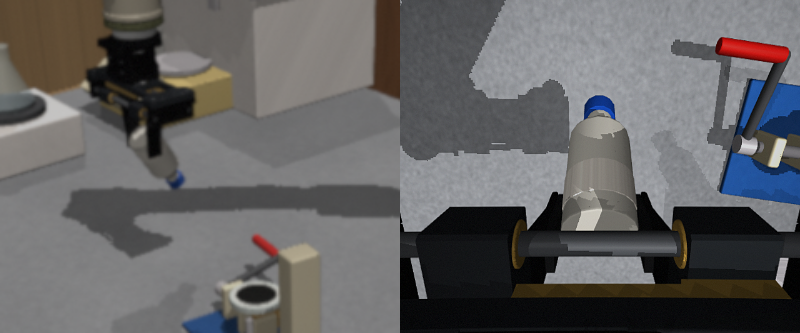

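The bottle is held near its base with the stopper hanging down, blue stopper at scene crop (177,180) and wrist crop (599,105). I'll measure its angle.

Request:
arm_command([
  [0,0,0,0],
  [0,0,0,0],
  [0,0,0,0],
])

```text
t: 11.35
ee_pos: [583.9, -399.8, 192.7]
ee_rot: [180.0, -0.1, -179.9]
contact_force: [0.1, -1.0, -1.8]
grip_width: 47.1
grip_force: 6.0
```

```bash
python3 - <<'E'
from h import *
b=[]
for n,roi in(("scene",(200,100,290,190)),("wrist",(240,100,400,300))):
    s=env.snapshot(n); c=blobs(s,(108,120,60),(125,255,255),15,roi)[0]; print(n,c); b.append(ray(s,max(c,key=lambda q:q[1][4])[0]))
p,e=cross(*b); s=env.sense(); q=s["ee_pos"]+[0,0,19]; d=p-q
print(p,e,d,"below level deg",np.degrees(np.arctan2(-d[2],np.hypot(*d[:2]))),np.linalg.norm(d),s["contact_force"],s["t"])
E
```

```text
scene [(array([247.2, 151. ]), [243, 146, 8, 9, 36])]
wrist [(array([318.7, 152.4]), [294, 138, 50, 35, 1048])]
[ 528.37113114 -399.81027618  124.06220248] 2.047599842672116 [-55.58257257   0.14314037 -87.96353339] below level deg 57.711859554161386 104.0529964428148 [-0.33387679 -0.12755121 -2.07221885] 11.45
```

The stopper points 58° below level and the bottle is about 0.22 m up, so the mixing step is met. Next I lay it back down with the stopper rolling on the bench.

Request:
arm_command([
  [0,0,-0.05,0],
  [0,0,-0.11,0],
  [0,0,-0.15,0],
  [0,0,-0.162,0],
  [0.016,0,-0.173,0],
  [0.035,0,-0.187,0],
  [0.051,0,-0.204,0],
  [0.063,0,-0.223,0],
  [0.072,0,-0.241,0],
  [0.075,0,-0.25,0],
  [0.075,0,-0.25,0],
])

```text
t: 12.82
ee_pos: [640.0, -399.7, 5.1]
ee_rot: [180.0, -0.1, -179.9]
contact_force: [-0.0, 0.3, -1.3]
grip_width: 47.3
grip_force: 6.0
```

```bash
python3 - <<'E'
from h import *
b=[]
for n,roi in(("scene",(180,80,300,220)),("wrist",(200,0,440,300))):
    s=env.snapshot(n); c=blobs(s,(108,120,60),(125,255,255),8,roi)[0]; print(n,c); b.append(ray(s,max(c,key=lambda q:q[1][4])[0]))
p,e=cross(*b); s=env.sense(); q=s["ee_pos"]+[0,0,19]; d=p-q
print(p,e,d,"below level deg",np.degrees(np.arctan2(-d[2],np.hypot(*d[:2]))),np.linalg.norm(d),s["contact_force"],s["t"])
E
```

```text
scene [(array([245.2, 186. ]), [243, 182, 6, 10, 36])]
wrist [(array([318.7,  68.2]), [277, 43, 84, 51, 4029])]
[ 546.52706478 -398.84354857   26.20607153] 2.3249917887666256 [-93.21999419   1.28743784   1.62778596] below level deg -1.0002885980382799 93.24309357532127 [-0.2442191   1.01982658 -1.39507865] 12.925
```

Request:
arm_command([
  [0,0,0,0],
  [0,0,0,0],
  [0,0,0,0],
  [0,0,0,0],
  [0,0,0,0],
  [-0.03,0,0,0],
  [-0.06,0,0,0],
  [-0.09,0,0,0],
  [-0.115,0,0,0],
  [-0.124,0,0,0],
  [-0.124,0,0,0],
], hand=-1)

```text
t: 14.3
ee_pos: [547.6, -400.0, 6.1]
ee_rot: [180.0, 0.0, -180.0]
contact_force: [-0.9, -0.4, -0.2]
grip_width: 87.0
grip_force: 0.0
```

Request:
arm_command([
  [0,0,0,0],
  [0,0,0,0],
  [0,0,0,0],
  [0,0,0,0],
  [0,0,0,0],
  [0,0,0,0],
  [0,0,0,0],
  [0,0,0,0],
], hand=1, newtons=6)

```text
t: 15.3
ee_pos: [547.3, -400.0, 5.8]
ee_rot: [180.0, 0.0, -179.9]
contact_force: [-0.6, -0.2, 0.0]
grip_width: 27.7
grip_force: 6.0
```

Request:
arm_command([
  [0.008,0,0.024,0],
  [0.019,0,0.046,0],
  [0.035,0,0.066,0],
  [0.053,0,0.083,0],
  [0.075,0,0.096,0],
  [0.098,0,0.105,0],
  [0.122,0,0.111,0],
  [0.147,0,0.112,0],
  [0.172,0,0.108,0],
  [0.172,0,0.108,0],
  [0.172,0,0.12,0],
  [0.172,0,0.15,0],
])

```text
t: 16.8
ee_pos: [675.1, -400.0, 118.8]
ee_rot: [179.9, -0.1, -180.0]
contact_force: [0.2, 0.4, -2.1]
grip_width: 27.5
grip_force: 6.0
```

```bash
python3 - <<'E'
from h import *
a=[]
for n in("scene","wrist"):
    s=env.snapshot(n); np.save(f"pics/{n}3.npy",s,allow_pickle=True); a.append(s["frame"])
im=np.hstack([cv2.resize(a[0][80:280,120:360],(400,333)),cv2.resize(a[1],(400,333))])
cv2.imwrite("pics/v3.png",im[...,::-1]); print(env.sense()["ee_pos"],env.sense()["contact_force"])
E
```

```text
[ 677.21249083 -401.34761746  123.3205726 ] [ 0.85719197 -0.30395859 -1.31626643]
```

View pics/v3.png

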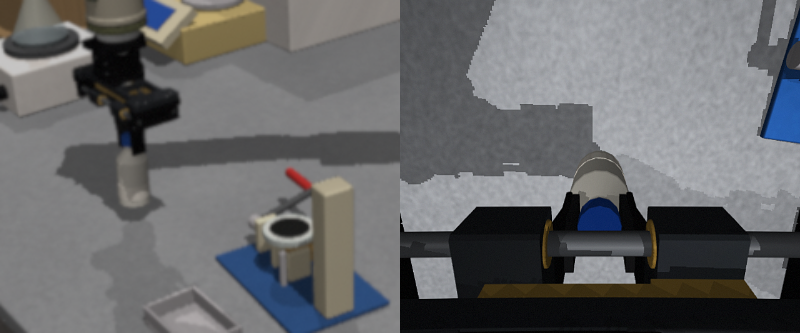

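Request:
arm_command([
  [0,0,-0.02,0],
  [0,0,-0.035,0],
  [0,0,-0.043,0],
  [0,0,-0.045,0],
  [0,0,-0.046,0],
  [0,0,-0.046,0],
])

```text
t: 17.65
ee_pos: [677.5, -399.9, 85.0]
ee_rot: [-180.0, 0.2, -179.9]
contact_force: [1.0, -0.4, 7.3]
grip_width: 27.8
grip_force: 7.0
```

Request:
arm_command([
  [0,0,0,0],
  [0,0,0,0],
  [0,0,0.01,0],
  [0,0,0.04,0],
  [0,0,0.1,0],
  [0,0,0.14,0],
  [0,0,0.14,0],
], newtons=20)

```text
t: 18.52
ee_pos: [677.3, -401.0, 193.2]
ee_rot: [-179.8, 0.3, -179.9]
contact_force: [0.8, -0.6, -2.1]
grip_width: 27.0
grip_force: 20.3
```

```bash
python3 - <<'E'
from h import *
s=env.snapshot("scene"); np.save("pics/scene4.npy",s,allow_pickle=True)
print(env.sense()["ee_pos"],env.sense()["contact_force"])
im=cv2.resize(s["frame"][70:220,140:290],(600,600),interpolation=cv2.INTER_CUBIC)
cv2.imwrite("pics/v4.png",im[...,::-1])
E
```

```text
[ 676.59066516 -400.44124624  190.50141824] [ 0.30711539  0.39766734 -2.33913768]
```

View pics/v4.png

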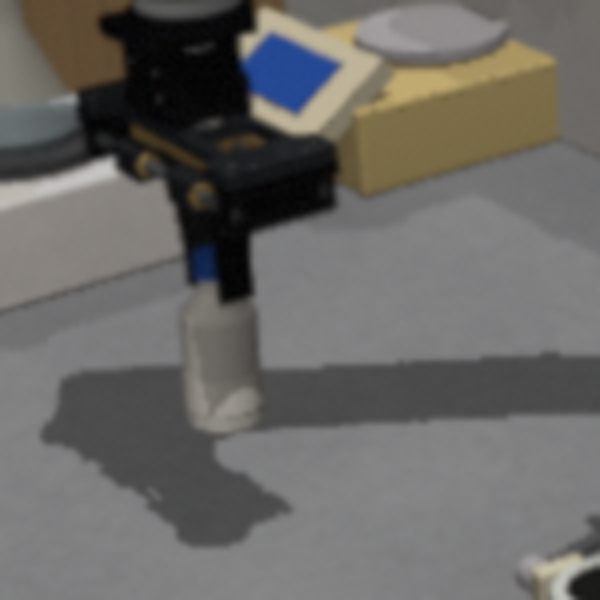

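The bottle hangs upright from the stopper, body at crop (222,365), after squaring itself on the bench. Next I carry it over the plate.

Request:
arm_command([
  [0,0.02,0.05,0],
  [-0.02,0.08,0.1,0],
  [-0.04,0.15,0.1,0],
  [-0.06,0.22,0.1,0],
  [-0.08,0.28,0.1,0],
  [-0.1,0.34,0.1,0],
  [-0.109,0.37,0.1,0],
  [-0.109,0.382,0.09,0],
  [-0.109,0.382,0.05,0],
  [-0.109,0.382,0.0,0],
  [-0.109,0.382,0.0,0],
  [-0.109,0.382,0.0,0],
])

```text
t: 20.08
ee_pos: [594.9, -114.3, 189.6]
ee_rot: [-180.0, 0.0, -180.0]
contact_force: [0.7, 0.3, -0.7]
grip_width: 27.2
grip_force: 20.4
```

```bash
python3 - <<'E'
from h import *
s=env.snapshot("scene"); t=env.snapshot("top"); np.save("pics/scene5.npy",s,allow_pickle=True)
print(env.sense()["ee_pos"],env.sense()["contact_force"])
im=np.hstack([cv2.resize(s["frame"][130:280,230:380],(400,400),interpolation=cv2.INTER_CUBIC),cv2.resize(t["frame"][180:300,320:440],(400,400),interpolation=cv2.INTER_CUBIC)])
cv2.imwrite("pics/v5.png",im[...,::-1])
E
```

```text
[ 595.39074038 -114.0507265   190.35716247] [-0.07950691 -0.13772869 -0.84679339]
```

View pics/v5.png

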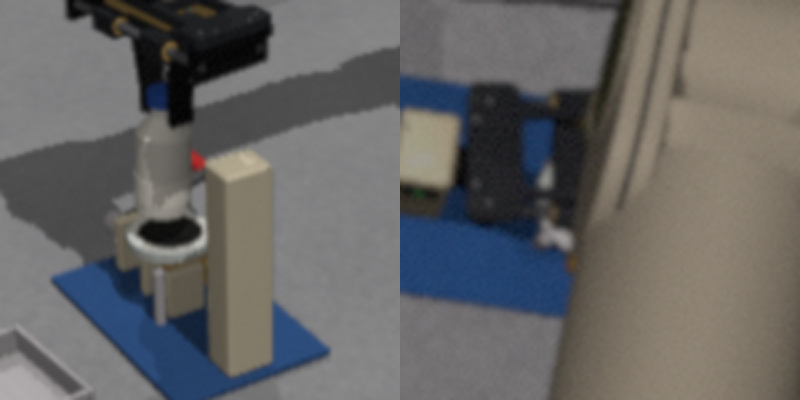

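The bottle hangs above the mat, its underside at crop (165,210) and the mat centre at (170,237). That is within a few millimetres of the middle once lowered. Next I lower it gently.

Request:
arm_command([
  [0,0,-0.015,0],
  [0,0,-0.026,0],
  [0,0,-0.03,0],
  [0,0,-0.032,0],
  [0,0,-0.032,0],
])

```text
t: 20.8
ee_pos: [594.6, -113.5, 164.9]
ee_rot: [180.0, 0.0, -179.9]
contact_force: [-0.8, 1.2, -1.7]
grip_width: 26.8
grip_force: 20.4
```

Request:
arm_command([
  [0,0,0,0],
  [0,0,-0.0007,0],
  [0,0,-0.0013,0],
  [0,0,-0.002,0],
  [0,0,-0.0027,0],
  [0,0,-0.0027,0],
  [0,0,-0.0027,0],
], newtons=6)

```text
t: 21.68
ee_pos: [594.7, -113.4, 163.0]
ee_rot: [180.0, 0.0, -179.9]
contact_force: [0.3, 0.3, 0.6]
grip_width: 27.8
grip_force: 6.6
```

Request:
arm_command([
  [0,0,-0.0013,0],
  [0,0,-0.0013,0],
  [0,0,-0.0013,0],
])

```text
t: 22.05
ee_pos: [595.2, -113.5, 162.6]
ee_rot: [180.0, 0.1, -179.9]
contact_force: [0.6, -0.8, 5.0]
grip_width: 27.6
grip_force: 6.7
```

Request:
arm_command([
  [0,0,0,0],
  [0,0,0,0],
  [0,0,0,0],
  [0,0,0,0],
  [0,0,0,0],
  [0,0,0,0],
  [0,0,0.02,0],
  [0,0,0.06,0],
  [0,0,0.12,0],
  [0,0,0.18,0],
  [0,0,0.2,0],
], hand=-1)

```text
t: 23.42
ee_pos: [595.4, -114.0, 316.0]
ee_rot: [-180.0, 0.3, -180.0]
contact_force: [0.8, 0.6, -0.9]
grip_width: 87.0
grip_force: 0.0
```

Request:
arm_command([
  [0,-0.08,0,0],
  [-0.08,-0.16,0,0],
  [-0.15,-0.163,0,-0.08],
  [-0.152,-0.163,0,-0.089],
  [-0.152,-0.163,0,-0.089],
])

```text
t: 24.05
ee_pos: [480.4, -235.5, 312.3]
ee_rot: [179.9, 0.1, 172.1]
contact_force: [0.7, 0.6, 0.0]
grip_width: 87.2
grip_force: 0.0
```

```bash
python3 - <<'E'
from h import *
b=[]
for n,roi in(("scene",(250,130,340,240)),("top",(340,190,420,280))):
    s=env.snapshot(n); np.save(f"pics/{n}6.npy",s,allow_pickle=True)
    c=blobs(s,(108,150,90),(125,255,255),8,roi)[0]; print(n,c)
s=env.snapshot("scene");t=env.snapshot("top")
print(env.sense()["ee_pos"],env.sense()["t"])
im=np.hstack([cv2.resize(s["frame"][110:290,210:390],(400,400),interpolation=cv2.INTER_CUBIC),cv2.resize(t["frame"][180:340,320:480],(400,400),interpolation=cv2.INTER_CUBIC)])
cv2.imwrite("pics/v6.png",im[...,::-1])
E
```

```text
scene [(array([289.9, 177.7]), [285, 174, 11, 9, 78]), (array([262.5, 235.2]), [251, 228, 23, 12, 161])]
top [(array([376.8, 220.4]), [340, 207, 78, 33, 879]), (array([383.9, 230. ]), [378, 224, 13, 13, 122]), (array([375.8, 265.4]), [340, 247, 73, 33, 950])]
[ 481.62554976 -234.77893083  311.51846819] 24.25
```

View pics/v6.png

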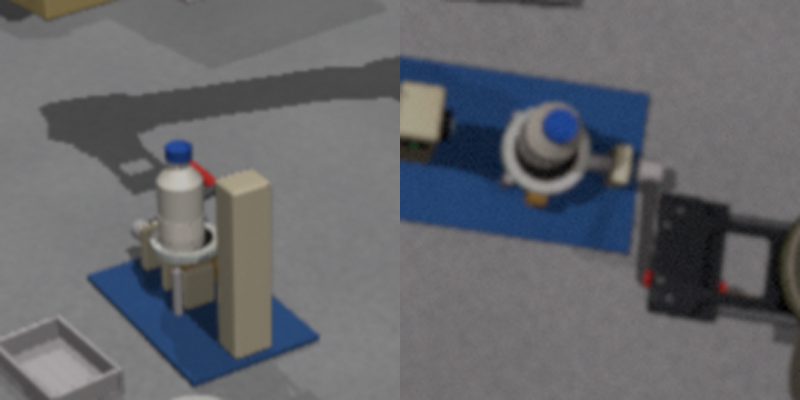

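```bash
python3 - <<'E'
from h import *
T,S=load("top6"),load("scene6")
print(cross(ray(T,(383.9,230)),ray(S,(289.9,177.7))), onz(T,(383.9,230),187))
print(env.sense()["joint_pos"])
# base of body and plate in scene / top
h=cv2.cvtColor(T["frame"],cv2.COLOR_RGB2HSV)
for r,lo,hi in(((355,215,415,265),(0,0,110),(180,70,255)),): print(blobs(T,lo,hi,30,r)[0])
print("handle px->",blobs(T,(0,150,90),(8,255,255),3)[0])
E
```

```text
(array([ 602.48895427, -113.05287538,  181.02338406]), np.float64(0.9220738534407931)) [ 601.37307306 -111.94010899  187.        ]
[ -9.60339453   5.42744317  33.45029866  90.46330426  -2.97042896
  85.04282741 106.17370406]
[(array([373.7, 239.2]), [361, 221, 33, 37, 466]), (array([408.8, 246.3]), [405, 239, 8, 14, 68])]
handle px-> [(array([418.9, 290.6]), [418, 288, 3, 6, 14]), (array([448.5, 295. ]), [448, 294, 2, 3, 6])]
```

The bottle stands upright and free on the plate. Its stopper measures about (602,−113) against the plate centre (595,−114), so it is roughly 7 mm off and inside the limit. Nothing else has moved. The pinch must close across the bar, so I turn the tool −90° and go down on the handle.

Request:
arm_command([
  [0,0,0,-0.11],
  [0,0,0,-0.22],
  [0,0,0,-0.33],
  [0,0,0,-0.44],
  [0,0,0,-0.55],
  [0,0,0,-0.66],
  [0,0,0,-0.77],
  [0,0,0,-0.88],
  [0,0,0,-0.99],
  [0,0,0,-1.0],
  [0,0,0,-1.0],
])

```text
t: 25.62
ee_pos: [480.9, -235.4, 311.7]
ee_rot: [-180.0, 0.0, 82.3]
contact_force: [1.0, 0.2, -0.6]
grip_width: 86.9
grip_force: 0.0
```

Request:
arm_command([
  [0,0,-0.07,0],
  [0,0,-0.14,0],
  [0,0,-0.21,0],
  [0,0,-0.27,0],
  [0,0,-0.31,0],
  [0,0,-0.34,0],
  [0,0,-0.353,0],
  [0,0,-0.357,0],
  [0,0,-0.357,0],
])

```text
t: 26.75
ee_pos: [481.0, -235.9, 44.7]
ee_rot: [179.9, 0.0, 82.1]
contact_force: [-0.3, 0.4, -0.0]
grip_width: 87.0
grip_force: 0.0
```

Request:
arm_command([
  [0,0,0,0],
  [0,0,0,0],
  [0,0,0,0],
  [0,0,0,0],
  [0,0,0,0],
  [0,0,0,0],
  [0,0,0,0],
  [0,0,0,0],
], hand=1, newtons=15)

```text
t: 27.75
ee_pos: [481.9, -235.8, 44.4]
ee_rot: [179.8, 0.0, 82.1]
contact_force: [7.1, -3.9, -3.8]
grip_width: 15.7
grip_force: 15.1
```

Request:
arm_command([
  [0.0034,-0.0005,0.0111,0],
  [0.0079,-0.0011,0.0219,0],
  [0.0132,-0.0018,0.0321,0],
  [0.0194,-0.0027,0.042,0],
  [0.0264,-0.0037,0.0512,0],
  [0.0342,-0.0048,0.0597,0],
  [0.0426,-0.006,0.0676,0],
  [0.0517,-0.0073,0.0747,0],
  [0.0615,-0.0086,0.081,0],
  [0.0717,-0.0101,0.0863,0],
  [0.0717,-0.0101,0.0863,0],
])

```text
t: 29.12
ee_pos: [533.7, -243.5, 110.2]
ee_rot: [-179.9, -0.1, 82.0]
contact_force: [-11.6, 4.1, 13.1]
grip_width: 15.2
grip_force: 15.0
```

Request:
arm_command([
  [0.0107,-0.0015,0.0045,0],
  [0.0216,-0.003,0.008,0],
  [0.0325,-0.0045,0.0103,0],
  [0.0375,-0.0052,0.0112,0],
  [0.0435,-0.006,0.0119,0],
  [0.049,-0.0068,0.0123,0],
  [0.0546,-0.0076,0.0125,0],
  [0.0546,-0.0076,0.0125,0],
  [0.0546,-0.0076,0.0125,0],
])

```text
t: 30.25
ee_pos: [575.0, -249.5, 118.9]
ee_rot: [180.0, 0.0, 82.0]
contact_force: [-5.7, 0.4, 5.0]
grip_width: 15.3
grip_force: 15.0
```

```bash
python3 - <<'E'
from h import *
s=env.snapshot("scene");t=env.snapshot("top")
for n,q,roi in(("scene",s,(250,130,340,240)),("top",t,(340,190,420,280))): print(n,blobs(q,(108,150,90),(125,255,255),8,roi)[0]); np.save(f"pics/{n}7.npy",q,allow_pickle=True)
print(env.sense())
im=np.hstack([cv2.resize(s["frame"][110:290,210:390],(400,400),interpolation=cv2.INTER_CUBIC),cv2.resize(t["frame"][180:340,320:480],(400,400),interpolation=cv2.INTER_CUBIC)])
cv2.imwrite("pics/v7.png",im[...,::-1])
E
```

```text
scene [(array([289.8, 170.9]), [284, 167, 12, 9, 87]), (array([261.7, 235.3]), [251, 230, 22, 10, 151])]
top [(array([377. , 220.1]), [340, 207, 78, 32, 766]), (array([384.9, 228.8]), [379, 223, 13, 13, 123]), (array([375.6, 265.3]), [340, 247, 73, 33, 1007])]
{'t': 30.35, 'joint_pos': array([ -7.66137936,  26.40240041,  35.24348422,  92.27444919,
       -16.24022922,  66.51014221,  23.31123739]), 'qvel': array([-0.04343385,  0.12189131,  0.05759502,  0.08321339, -0.08200385,
       -0.05184335,  0.04635715]), 'tau': array([-1.16052166e+00, -5.67172194e+01,  9.63945150e+00, -3.56530380e+01,
       -8.60698074e-01, -1.41670559e+00, -3.73993325e-02]), 'ee_pos': array([ 575.04279794, -249.43535781,  118.92292962]), 'ee_rot': array([1.79993028e+02, 8.88590259e-03, 8.20243583e+01]), 'contact_force': array([-5.18976633,  0.14762712,  4.83589756]), 'wrist_torque': array([-4.93198380e-02,  1.17461442e+00,  3.93749099e-04]), 'grip_force': 15.00503271818161, 'grip_width': 15.04216219799382}
```

View pics/v7.png

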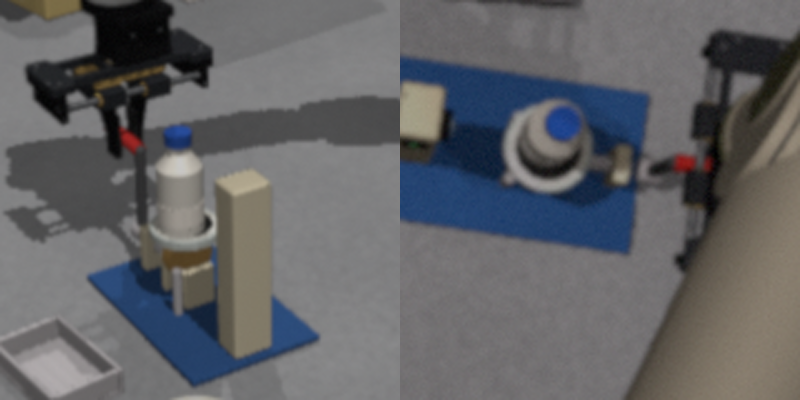

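The lever stands practically upright: handle at top crop (692,163), arm near vertical in the scene view at (140,190). The bottle is on the raised plate with its stopper at top crop (563,123). I add 2 mm, settle, check the stopper's rise and hand in.

Request:
arm_command([
  [0.002,0,0,0],
  [0.002,0,0,0],
  [0.002,0,0,0],
  [0.002,0,0,0],
])

```text
t: 30.85
ee_pos: [576.3, -249.6, 118.9]
ee_rot: [-180.0, 0.0, 82.0]
contact_force: [-5.9, -0.5, 4.9]
grip_width: 15.3
grip_force: 15.0
```

```bash
python3 - <<'E'
from h import *
s=env.snapshot("scene");t=env.snapshot("top");b=[]
for q,roi in((s,(265,130,340,220)),(t,(379,215,395,240))):
    c=max(blobs(q,(108,150,90),(125,255,255),8,roi)[0],key=lambda v:v[1][4]); b.append(ray(q,c[0]))
print(cross(*b))
d=max(blobs(t,(0,150,90),(8,255,255),3)[0],key=lambda v:v[1][4]);print("red",d,onz(t,d[0],142))
e=env.sense();print(e["ee_pos"],e["contact_force"],e["grip_force"],e["t"])
E
```

```text
(array([ 602.39507158, -112.82550175,  197.91975112]), np.float64(0.5676021520072014))
red (array([433.2, 244.3]), [430, 242, 8, 6, 38]) [ 579.27584786 -219.49392215  142.        ]
[ 576.31463621 -249.58274219  118.8735064 ] [-5.12024951  0.81939423  5.44111627] 15.005520433187485 30.95
```

```bash
python3 -c "
from bench import env
print(env.close_job())"
```

```text
the job is handed in; nothing more can be done
None
```

I handed the job in at about 31 s: the bottle was tipped to 58° below level and set upright on the plate about 7 mm off centre. The lever is held straight up, with the stopper measured about 17 mm higher, nothing else on the bench seen to move, and no verdict returned.

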